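Switch the ball sorter over and feed the right-hand tray

TASK

The ball sorter on the puppet maker's bench is set to feed its left tray: rock the seesaw gate fully over to its other side by pressing its raised right end down (right as seen from the robot). Then, with the fingertips, push the two wooden head blanks along their shelf and over the lip onto the gate, never picking them up, and let them roll by themselves down the right-hand chute until both lie still in the right tray. Leave the gate tipped to the right, and do not disturb the other things on the bench.

Things in the scene. Friction and masses are not known exactly. Their poses are not given: they have to be found in the camera images.
- sorter: The sorter: a fixed plywood stand 580 mm long (along y): seesaw gate in the middle, ball shelf on the far side, a 72 mm sloping metal chute and an open tray at each end. Origin on the table under the gate's pivot; x from the gate to the ball shelf (roughly away from the robot), y to the left tray, z up. All offsets are in this frame.
- shelf_lip (a point): Middle of the ball shelf's lip, at x 30, y 0, z 100 mm. The dark wood shelf runs from here along +x, 48 mm wide between rails 8 mm high (68 mm over all), sinking 0.05 rad towards its far end, so balls rest there. A ball pushed over the lip (-x) drops 15 mm into the gate's trough and rolls down to the low end, its chute and its tray.
- shelf_sill (a point): Middle of the near top edge of the 6 mm sill across the shelf's far end, at x 120, y 0, z 101.5 mm. The rear ball leans on it. The sill is 14 mm deep (along x); open space behind it. A fingertip can come down behind the rear ball, above the sill and the rails (rail tops 103 mm above the table here, 108 mm at the lip).
- tray_right (a point): Middle of the floor of the right tray, at x 0, y -225, z 16 mm. Open on top, inside 110 mm (x) by 106 mm (y), walls 50 mm and end wall 62 mm above the table.
- tray_left (a point): The same in the left tray, y +225 mm.
- gate (a joint): The seesaw gate: aluminium trough 200 mm long (along y), 50 mm wide inside, pivot along x, 77 mm above the table. Value: tilt in rad, stops at -0.25 (left end down, as at the start or nearly) and +0.25 (right end down). Stiff pivot: stays where left, takes about 1.5 N on a flange. Robot-side wall 22 mm above the trough floor, 48 mm over the middle 70 mm.
- flange_right (a point): Middle of the top of the flat press flange at the gate's right end, on the robot's side: 50 mm (along x) by 46 mm (along y), 6 mm thick. In the gate's frame (origin on the pivot) at x -55, y -80, z +30 mm. Its top is about 126 mm above the table with the gate at -0.25, 86 mm at +0.25.
- flange_left (a point): The same on the gate's left end (x -55, y +80, z +30 mm from the pivot).
- blank_front_center (a point): Centre of a turned wooden ball (puppet head blank), 40 mm in diameter, about 25 g, on the ball shelf: the nearer to the gate.
- blank_front: The same ball as a body (its origin is its underside at the start and turns as it rolls; use the centre point).
- blank_rear_center (a point): Centre of a turned wooden ball (puppet head blank), 40 mm in diameter, about 25 g, on the ball shelf: the farther from the gate, behind the other, resting against the sill.
- blank_rear: The same ball as a body (its origin is its underside at the start and turns as it rolls; use the centre point).
- mug: Bystander: white ceramic mug, 74 mm wide, 85 mm tall; origin at its underside.
- paint_jar: Bystander: small capped glass jar, 52 mm wide, 65 mm tall; origin at its underside.
- glue_bottle: Bystander: white plastic bottle, 44 mm wide, 95 mm tall; origin at its underside.
- puppet_leg: Bystander: carved wooden puppet leg with a dark shoe, lying, about 155 mm long, 24 mm high; origin under its knee, near the middle.
- spool: Bystander: wooden thread spool, 48 mm wide, 52 mm tall; origin at its underside.
- brush: Bystander: paint brush lying flat; origin under its middle.
- putty_tin: Bystander: flat steel tin, 76 mm wide, 45 mm tall; origin at its underside.
There are look-alikes about, which are no part of the job. What is shaped like the blank_rear but orange, purple or red is not meant.

How it is judged:
On the way:
1. the gate is tipped over to the right while both balls still wait on the shelf (value of joint gate above 0.21 rad and x of each of blank_front_center, blank_rear_center in the frame of sorter above 0.035 m), for 0.2 s.
At the end, for the whole second after the job is handed in: The gate is within 0.04 rad of its right stop, and both balls lie still inside the right tray (value of joint gate above 0.21 rad and y of blank_front_center in the frame of sorter between -0.28 and -0.175 m and x of blank_front_center in the frame of sorter between -0.055 and 0.055 m and z of each of blank_front_center, blank_rear_center in the frame of sorter below 0.055 m and linear speed of each of blank_front, blank_rear below 0.05 m/s and y of blank_rear_center in the frame of sorter between -0.28 and -0.175 m and x of blank_rear_center in the frame of sorter between -0.055 and 0.055 m); the robot touches nothing.
It fails at once if a ball is lifted (its centre more than 30 mm above where it waits) (height (world z) of any of blank_front_center, blank_rear_center above 0.147 m).
It fails at once if a ball is pushed or carried by the fingers once it has left the shelf ((x of blank_front_center in the frame of sorter below 0.005 m and contact force between the fingers and blank_front above 1 N) or (x of blank_rear_center in the frame of sorter below 0.005 m and contact force between the fingers and blank_rear above 1 N)).
It fails at once if a bystander is shifted by more than 30 mm or knocked over (distance of any of mug, paint_jar, glue_bottle, puppet_leg, spool, brush, putty_tin from where it was at the start of the episode above 0.03 m or angle between any of mug, paint_jar, glue_bottle, spool, putty_tin's own z axis and vertical above 0.5 rad).
It also fails if it takes over 45 s, if anything falls off the work surface, if the arm or the gripper's body presses on something with over 40 N, if the wrist force passes 120 N, or if a joint passes its speed limit or range.

ROBOT

A 6-joint arm with a two-finger parallel gripper is mounted at the origin on the work surface. World frame = base frame: x ahead of the robot, y to its left, z up, the work surface at z = 0. Lengths are in m, angles in rad, forces in N, time in s.
With the tool pointing down it reaches from about 0.35 to 0.775 m from the base axis. Payload 5.5 kg.
Tool frame: the origin (TCP) lies at the very end of the fingers, on their centre line; the grasp point (between the pads) lies 19 mm behind it (env.grip_point_offset is the distance from the TCP to the grasp point, in m); z points along the fingers, y is the line along which they close (so a half turn about z gives the same grasp; the last joint's range is limited). The gripper opens to 85 mm and grips with 20 to 120 N. Pads are 22 mm wide; open, the fingers measure 114 mm over their backs; the gripper's body (76 mm by 85 mm) begins 54 mm behind the grasp point. The pads swing forward as they close: fully open they stand 13 mm farther back than shut.
Start: joints at [-1.461, 0.313, 0.046, 1.304, 0, 1.431], TCP at [0.142, -0.557, 0.206] pointing down, gripper open.
Joint ranges: [-2.76, 2.76], [-0.86, 1.69], [-1.03, 1.26], [-2.2, 2.34], [-1.47, 1.5], [-3.14, 3.14]. Speed limits (rad/s): [2.57, 2.57, 3.14, 3.14, 3.14, 3.14].

INTERFACE

Orientations are given as a unit quaternion [w, x, y, z].
In Python, from workcell import sensors, imaging, workorder, env gives the robot as it stands.
- The arm moves only by the shell command python3 -m handwheel 'ROWS' [FORCE]. ROWS is JSON, a list of rows, each a list of 5 numbers: the shift along the tool's x, y, z in mm, then the turn about the tool's z in rad, then the opening, from 0 (shut) to 1 (fully open). A call has 1 to 8 rows; each row is the pose to reach, as a shift and turn from the pose commanded when the call began, along the tool's axes at that moment; what a row does not reach only later rows make up. A row lasts 1/10 s, in which the tool goes at most 50 mm and 8.59 degrees, less where a joint would pass 70% of its speed; a pose out of reach is approached as far as the arm can. A call with a gripper value outside its range is refused whole. The fingers move at their own pace and stop on an object; FORCE is the grip in N (left out, the last holds). Time passes only in rows, so rows that repeat a pose let the fingers close. It gives the time, the measured TCP pose, the force, the opening and the grip force at its end, in the units of the state.
- sensors.get_state(): the state, without advancing time (a new reading comes with each control period).
- imaging.read_camera(name): name is "side" or "top" or "wrist"; returns a dict with "color" (384x512x3 uint8, blue, green, red), "z_map" (384x512 float32, m along the optical axis (not along the pixel's ray), 0 where there is no reading), "fx", "fy", "cx", "cy" (pixels), "xyz" and "rotation" of the camera in the world. Camera axes: x right, y down, z forward; pixel columns grow to the right and rows downward; lengths in m; the calibration is good to about 2 mm. A picture is of the moment at which its call begins.
- workorder.hand_in(): hands the job in; it is judged then, once.
The state is a dict: "clock": time; "joint_pos": joint angles; "qvel": joint speeds; "tau": joint torques, N m; "tcp_pos": TCP position; "orientation": TCP orientation; "wrist_force": force on the tool from outside, world axes, zero at the start; "ft_torque": the same for the moment, N m; "finger_gap": finger opening in m; "grip_force": force on a finger pad.
Only numpy, scipy, OpenCV 4.12 (cv2) and the standard library are available. Lean on these libraries where they do the work, as an engineer would, in place of code of your own. Each camera call takes 0.05 s, during which the arm holds its last target. There are 200 camera calls.

## Working session

There is one attempt and no reset: what is moved stays moved. The work goes in short steps, Python scripts to look and compute and a shell command to move; the robot and the scene stay as the last step left them, time stands still between calls to the robot, and variables do not carry over. Pictures are saved under pics/ and viewed, at most 10 in all, crops included, and the job is handed in when it is done.

```bash
mkdir -p pics; ls; python3 - <<'E'
from workcell import sensors, imaging, workorder, env
import cv2,numpy as np,pickle
s=sensors.get_state();print(s)
d={}
for n in("top","side"):
    d[n]=c=imaging.read_camera(n)
    print(n,c["fx"],c["fy"],c["cx"],c["cy"],c["xyz"],c["rotation"])
    cv2.imwrite(f"pics/{n}0.png",c["color"])
pickle.dump(d,open("cams0.pkl","wb"))
E
```

```text
pics
{'clock': 0.0, 'joint_pos': array([-1.46060723e+00,  3.14030438e-01,  4.49707392e-02,  1.30358529e+00,
        1.80712141e-07,  1.43119646e+00]), 'qvel': array([-2.81693430e-04, -2.87901131e-04,  1.17451920e-04, -3.14251416e-04,
        3.35886785e-04, -1.82929177e-05]), 'tau': array([-2.41104724e-03, -4.80622780e+01,  2.98534906e+01,  1.94676616e-02,
       -4.97706640e-05, -2.61539931e-06]), 'tcp_pos': array([ 0.14206885, -0.55659971,  0.20498845]), 'orientation': array([-9.24230518e-04,  9.92210393e-01,  1.24569986e-01,  1.36825098e-05]), 'wrist_force': array([0.52983646, 0.27581758, 0.16122181]), 'ft_torque': array([ 0.00522024, -0.00040879,  0.01722791]), 'grip_force': 0.0, 'finger_gap': 0.08495896374443576}
top 387.2207168278863 387.2207168278863 258.2098555192529 183.78477919862803 [0.37227826 0.05778666 1.15351805] [ 0.04563282 -0.70331224  0.70653035 -0.06390937]
side 373.1165299190886 373.1165299190886 255.20071140107456 192.6151197962303 [ 0.46610058 -0.48648804  0.70679906] [-0.35035403  0.93254023 -0.08239784  0.02883326]
```

View pics/top0.png

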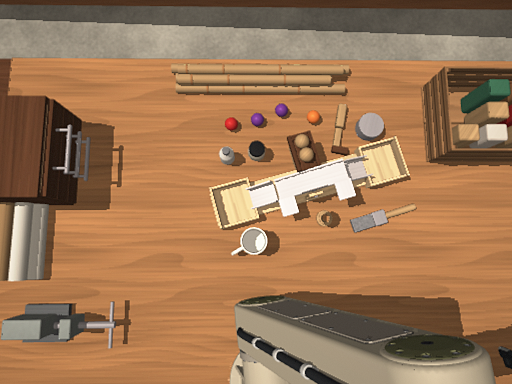

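View pics/side0.png

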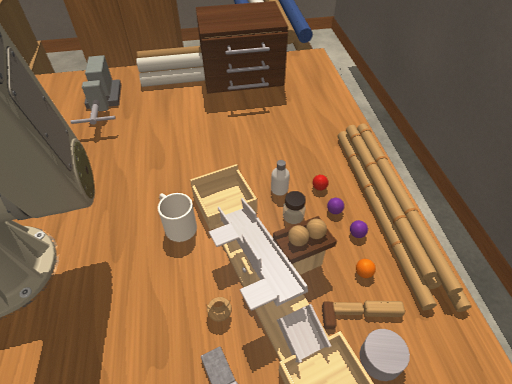

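The top picture shows round things at (231,124) red, (258,120) and (282,111) purple, (313,117) orange, and two natural wood balls at (302,141) and (306,155) on the dark shelf. Only the last two fit the blanks: wooden and on the ball shelf. The crop will confirm that.

```bash
cat > h.py <<'E'
import numpy as np,cv2,pickle
from scipy.spatial.transform import Rotation as R
from scipy.optimize import least_squares
def cloud(c):
    z=c["z_map"];v,u=np.indices(z.shape)
    p=np.stack([(u-c["cx"])/c["fx"]*z,(v-c["cy"])/c["fy"]*z,z],-1)
    return p@rot(c).T+np.array(c["xyz"])
def rot(c):
    r=np.array(c["rotation"]); return r if r.shape==(3,3) else R.from_quat(np.r_[r[1:],r[0]]).as_matrix()
def ball(P,g,r=.02):
    Q=P.reshape(-1,3);Q=Q[np.linalg.norm(Q-g,axis=1)<.026]
    f=least_squares(lambda x:np.linalg.norm(Q-x,axis=1)-r,g,loss="soft_l1",f_scale=.002);return f.x,len(Q)
E
python3 - <<'E'
from h import *
d=pickle.load(open("cams0.pkl","rb"))
for n,px in(("top",[(302,140),(306,154)]),("side",[(316,227),(298,235)])):
    c=d[n];P=cloud(c)
    for u,v in px:
        p=P[v,u]; print(n,(u,v),p.round(4),*ball(P,p-[0,0,.018]))
c=d["top"];P=cloud(c)
# end walls: tops at 62 mm
for n in d:
    P=cloud(d[n]);Q=P.reshape(-1,3);m=(Q[:,2]>.057)&(Q[:,2]<.066)&(Q[:,0]>.3)&(Q[:,0]<.62)&(Q[:,1]>-.45)&(Q[:,1]<.35)
    mm=m.reshape(P.shape[:2]).astype(np.uint8)
    k,l,st,ce=cv2.connectedComponentsWithStats(mm)
    for i in range(1,k):
        if st[i,4]>12:
            q=P[l==i];u,s,vt=np.linalg.svd(q[:,:2]-q[:,:2].mean(0),full_matrices=False);pr=(q[:,:2]-q[:,:2].mean(0))@vt[0]
            print(n,ce[i].round(),st[i,4],q.mean(0).round(4),"mid",(q[:,:2].mean(0)+vt[0]*(pr.max()+pr.min())/2).round(4),"len",np.ptp(pr).round(3),vt[0].round(3))
c=d["top"]["color"][90:250,200:420];cv2.imwrite("pics/crop.png",cv2.resize(c,None,fx=3.5,fy=3.5,interpolation=cv2.INTER_CUBIC))
E
```

```text
top (302, 140) [ 0.6508 -0.0886  0.138 ] [ 0.65482247 -0.09107754  0.11566251] 175
top (306, 154) [ 0.6121 -0.0986  0.1373] [ 0.61633827 -0.10163123  0.11709581] 194
side (316, 227) [ 0.6484 -0.099   0.1354] [ 0.65221873 -0.09252637  0.11466465] 447
side (298, 235) [ 0.6106 -0.1106  0.1352] [ 0.61357993 -0.10516608  0.11539405] 484
top [226. 158.] 18 [0.6172 0.1212 0.0615] mid [0.6172 0.1213] len 0.029 [-0.011 -1.   ]
top [405. 166.] 43 [ 0.5944 -0.3992  0.0607] mid [ 0.5941 -0.3993] len 0.051 [-0.961 -0.277]
top [215. 206.] 89 [0.4786 0.1509 0.0615] mid [0.4781 0.1507] len 0.118 [-0.964 -0.267]
side [214. 173.] 172 [0.4744 0.1501 0.0613] mid [0.4762 0.1506] len 0.121 [-0.964 -0.266]
side [274. 174.] 26 [0.6157 0.1181 0.062 ] mid [0.6156 0.1193] len 0.025 [ 0.129 -0.992]
side [174. 204.] 80 [0.3779 0.0695 0.0616] mid [0.3786 0.0696] len 0.063 [-0.991 -0.134]
side [249. 209.] 34 [0.5397 0.0262 0.0612] mid [0.5406 0.0226] len 0.06 [ 0.229 -0.973]
side [223. 215.] 25 [0.4816 0.0191 0.0609] mid [0.4819 0.0178] len 0.044 [ 0.219 -0.976]
side [179. 223.] 83 [0.3851 0.0144 0.0615] mid [0.3843 0.0143] len 0.07 [-0.996 -0.092]
side [297. 262.] 14 [ 0.6119 -0.1243  0.0613] mid [ 0.6118 -0.1243] len 0.016 [-0.987 -0.162]
side [249. 279.] 21 [ 0.5128 -0.1441  0.0623] mid [ 0.5109 -0.1409] len 0.023 [ 0.515 -0.857]
side [315. 319.] 51 [ 0.6138 -0.2425  0.0619] mid [ 0.6132 -0.2402] len 0.049 [ 0.274 -0.962]
side [290. 339.] 76 [ 0.5616 -0.2682  0.0613] mid [ 0.5598 -0.2627] len 0.068 [ 0.305 -0.952]
```

View pics/crop.png

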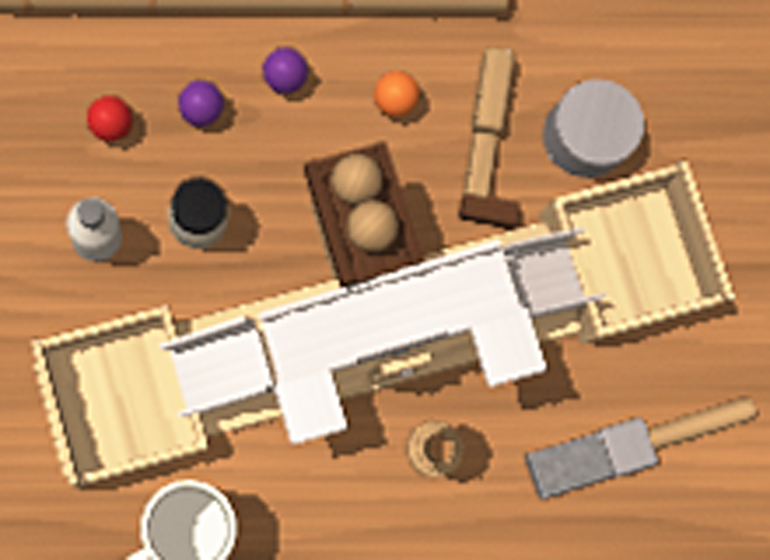

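The crop confirms that the two wood-coloured balls on the dark shelf, at crop (357,178) rear and (374,225) front, are the blanks. The gate is left-end-down, and the raised right flange is at crop (512,345). Next I measure the flange and work out the moves.

```bash
cat >> h.py <<'E'
yaw=.272;X=np.array([np.cos(yaw),np.sin(yaw)]);Y=np.array([-X[1],X[0]]);O=np.array([.553,-.125])
def s2w(x,y): return O+X*x/1000+Y*y/1000
def w2s(p): d=np.asarray(p)[...,:2]-O; return np.stack([d@X,d@Y],-1)*1000
def delta(x,y,z):
    "sorter mm -> tool-axis mm shift from the measured pose, and turn"
    from workcell import sensors
    s=sensors.get_state();q=s["orientation"];T=R.from_quat(np.r_[q[1:],q[0]]).as_matrix()
    g=np.r_[s2w(x,y),z/1000]-s["tcp_pos"];t=np.arctan2(T[1,0],T[0,0])
    print("clock",s["clock"],"at",w2s(s["tcp_pos"]).round(1),(s["tcp_pos"][2]*1000).round(1),"F",s["wrist_force"].round(1),"-> shift",(T.T@g*1000).round(1),"turn",round(t-yaw,3))
E
python3 - <<'E'
from h import *
d=pickle.load(open("cams0.pkl","rb"))
for n in d:
    P=cloud(d[n]).reshape(-1,3);S=w2s(P);z=P[:,2]*1000
    for nm,m in dict(flR=(abs(S[:,0]+57)<27)&(abs(S[:,1]+70)<35)&(z>114)&(z<140),
        flL=(abs(S[:,0]+57)<27)&(abs(S[:,1]-85)<35)&(z>74)&(z<100),
        endL=(abs(S[:,0])<70)&(abs(S[:,1]-283)<10)&(abs(z-62)<4),endR=(abs(S[:,0])<70)&(abs(S[:,1]+283)<12)&(abs(z-62)<4),
        shelf=(abs(S[:,0]-80)<60)&(abs(S[:,1])<45)&(abs(z-104)<7)).items():
        if m.sum()>10: print(n,nm,m.sum(),"lo",np.percentile(S[m],2,axis=0).round(1),"hi",np.percentile(S[m],98,axis=0).round(1),"z",z[m].min().round(),np.median(z[m]).round(1),z[m].max().round())
print(w2s([[.6548,-.0911],[.6163,-.1016],[.6522,-.0925],[.6136,-.1052]]))
delta(-55,-72,150)
E
```

```text
top flR 299 lo [-77.3 -89.8] hi [-31.4 -46.6] z 114.0 120.6 130.0
top flL 292 lo [-77.2  66.9] hi [-30.6 110.5] z 83.0 90.9 99.0
top endL 86 lo [-54.5 282.8] hi [ 59.7 288.6] z 58.0 61.4 66.0
top endR 98 lo [ -57.5 -279.1] hi [  57.8 -271.7] z 58.0 60.8 65.0
top shelf 520 lo [ 27.7 -30. ] hi [134.1  38.8] z 97.0 102.6 110.0
side flR 710 lo [-78.8 -89.5] hi [-31.  -45.3] z 116.0 122.2 128.0
side flL 467 lo [-78.6  57.2] hi [-30.7 111.3] z 74.0 92.8 99.0
side endL 156 lo [-58.5 282.7] hi [ 58.2 290.6] z 58.0 61.7 65.0
side shelf 1054 lo [ 25.2 -33.7] hi [131.6  39.8] z 97.0 102.3 111.0
[[107.16489578   5.30425409]
 [ 67.25941513   5.53363136]
 [104.28436165   4.65423634]
 [ 63.69150887   2.79136133]]
clock 0.1 at [-511.8 -305.4] 205.1 F [0.5 0.5 0.4] -> shift [ 451.5 -243.4   55.6] turn -0.022
```

```bash
sed -i 's/O=np.array(\[.553,-.125\])/O=np.array([.5518,-.1207])/' h.py
python3 -m handwheel '[[450,-243,40,-0.02,0],[450,-243,40,-0.02,0],[450,-243,40,-0.02,0],[450,-243,40,-0.02,0],[450,-243,40,-0.02,0],[450,-243,40,-0.02,0],[450,-243,40,-0.02,0],[450,-243,40,-0.02,0]]'
python3 -c "
from h import *
delta(-57,-77,150)"
```

```text
clock: 0.9
tcp_pos: [0.4363, -0.2851, 0.1743]
orientation: [-0.0, 0.991, 0.134, -0.0]
wrist_force: [0.3, -0.7, 0.2]
finger_gap: 0.0001
grip_force: 0.0
clock 0.9 at [-155.4 -127.3] 174.3 F [ 0.3 -0.7  0.2] -> shift [ 98.3 -50.6  24.3] turn -0.002
```

```bash

python3 -m handwheel '[[98,-50,10,0,0],[98,-50,10,0,0],[98,-50,20,0,0],[98,-50,30,0,0],[98,-50,30,0,0]]'
python3 - <<'E'
from h import *
from workcell import imaging
delta(-57,-78,82)
c=imaging.read_camera("wrist");cv2.imwrite("pics/w1.png",c["color"]);
c=imaging.read_camera("side");cv2.imwrite("pics/s1.png",cv2.resize(c["color"][150:384,150:450],None,fx=2,fy=2))
E
```

```text
clock: 1.4
tcp_pos: [0.5145, -0.2122, 0.1424]
orientation: [-0.001, 0.991, 0.134, -0.002]
wrist_force: [-0.1, 0.2, -0.0]
finger_gap: 0.0
grip_force: 0.0
clock 1.4 at [-60.6 -78.1] 142.4 F [-0.1  0.2 -0. ] -> shift [ 3.8  0.  60.4] turn -0.002
```

View pics/s1.png

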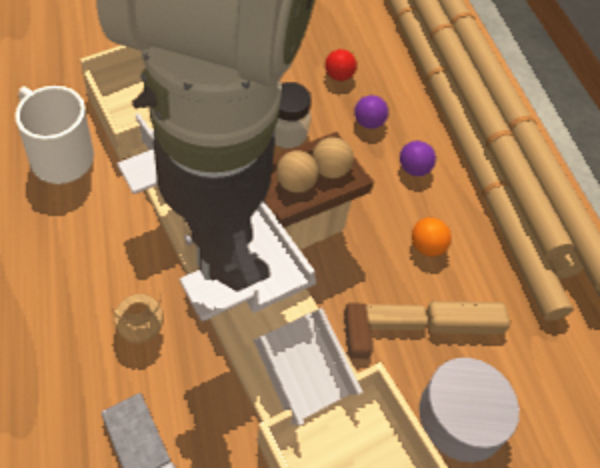

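The shut fingers stand over the raised right flange at crop (240,275), and both balls are still on the shelf at (297,172) and (333,157). Now I press down gently.

```bash

python3 -m handwheel '[[2,0,12,0,0],[2,0,20,0,0],[2,0,27,0,0],[2,0,34,0,0],[2,0,40,0,0],[2,0,46,0,0],[2,0,50,0,0],[2,0,53,0,0]]'
```

```text
clock: 2.3
tcp_pos: [0.5188, -0.2124, 0.0918]
orientation: [0.001, 0.991, 0.134, 0.0]
wrist_force: [-0.0, -1.5, 1.8]
finger_gap: 0.0001
grip_force: 0.9
```

```bash

python3 -m handwheel '[[0,0,1,0,0],[0,0,2,0,0],[0,0,2,0,0]]'; python3 -m handwheel '[[0,0,1,0,0],[0,0,2,0,0],[0,0,2,0,0]]'
```

```text
clock: 2.6
tcp_pos: [0.5186, -0.2121, 0.0899]
orientation: [0.0, 0.991, 0.135, 0.0]
wrist_force: [0.2, -1.0, 1.1]
finger_gap: 0.0004
grip_force: 0.5
clock: 2.9
tcp_pos: [0.5184, -0.212, 0.0877]
orientation: [0.0, 0.991, 0.134, 0.0]
wrist_force: [0.3, -0.5, 1.5]
finger_gap: -0.0003
grip_force: 0.7
```

```bash

python3 -m handwheel '[[0,0,1,0,0],[0,0,2,0,0],[0,0,3,0,0],[0,0,3,0,0]]'; python3 -m handwheel '[[0,0,1,0,0],[0,0,2,0,0],[0,0,2,0,0]]'
```

```text
clock: 3.3
tcp_pos: [0.5182, -0.2119, 0.0844]
orientation: [-0.0, 0.991, 0.135, -0.0]
wrist_force: [0.7, -0.2, 1.4]
finger_gap: -0.0
grip_force: 0.5
clock: 3.6
tcp_pos: [0.5182, -0.2119, 0.0825]
orientation: [-0.0, 0.991, 0.134, -0.0]
wrist_force: [-0.1, -0.5, 0.6]
finger_gap: -0.0002
grip_force: 0.5
```

```bash

python3 -m handwheel '[[0,0,1,0,0],[0,0,2,0,0],[0,0,3,0,0],[0,0,3,0,0]]'; python3 -m handwheel '[[0,0,1,0,0],[0,0,2,0,0],[0,0,2,0,0]]'
python3 - <<'E'
from h import *
from workcell import imaging
c=imaging.read_camera("side");P=cloud(c).reshape(-1,3);S=w2s(P);z=P[:,2]*1000
for y in range(-110,120,20):
    for nm,x0,x1 in(("trough",-18,18),("flange",-78,-34)):
        m=(S[:,0]>x0)&(S[:,0]<x1)&(abs(S[:,1]-y)<6)&(z>50)&(z<140)
        if m.sum()>8: print(nm,y,m.sum(),np.median(z[m]).round(1))
E
```

```text
clock: 4.0
tcp_pos: [0.5184, -0.212, 0.0796]
orientation: [-0.0, 0.991, 0.134, 0.0]
wrist_force: [-0.1, -1.3, 1.5]
finger_gap: -0.0002
grip_force: 0.7
clock: 4.3
tcp_pos: [0.5184, -0.212, 0.0776]
orientation: [0.0, 0.991, 0.134, 0.0]
wrist_force: [0.9, -1.0, 1.1]
finger_gap: 0.0
grip_force: 0.8
trough -110 60 51.3
trough -90 113 80.5
flange -90 103 103.3
trough -70 125 81.7
flange -70 57 103.8
trough -50 79 82.8
flange 70 52 111.6
flange 90 89 113.0
```

```bash

python3 - <<'E'
from h import *
from workcell import imaging
c=imaging.read_camera("side")["color"][190:340,180:380];w=imaging.read_camera("wrist")["color"]
cv2.imwrite("pics/s2.png",np.hstack([cv2.resize(c,(400,300)),cv2.resize(w,(400,300))]))
E
```

```text
(no output)
```

View pics/s2.png

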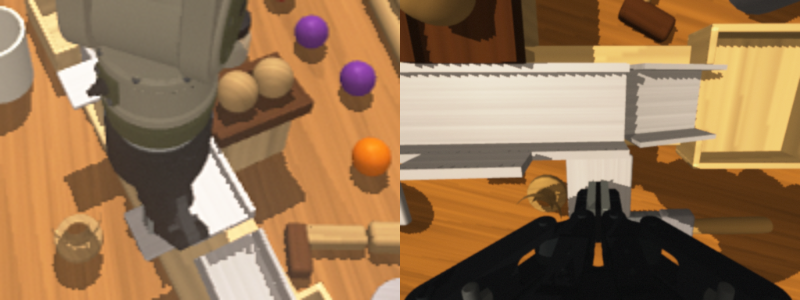

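The fingers do rest on the flange, and the gate has swung to about +0.06. The real tips therefore seem about 24 mm short of the reported TCP. I'll keep pressing and watch the force.

```bash

python3 -m handwheel '[[0,0,2,0,0],[0,0,4,0,0],[0,0,6,0,0],[0,0,8,0,0],[0,0,8,0,0]]'; python3 -m handwheel '[[0,0,1,0,0],[0,0,2,0,0],[0,0,3,0,0],[0,0,3,0,0]]'
cat > m.py <<'E'
from h import *
from workcell import imaging
c=imaging.read_camera("side");P=cloud(c).reshape(-1,3);S=w2s(P);z=P[:,2]*1000
for y in range(-110,120,20):
    for nm,x0,x1 in(("trough",-18,18),("flange",-78,-34)):
        m=(S[:,0]>x0)&(S[:,0]<x1)&(abs(S[:,1]-y)<6)&(z>50)&(z<150)
        if m.sum()>8: print(nm,y,m.sum(),np.median(z[m]).round(1))
dark=(c["color"].reshape(-1,3).max(1)<60)&(abs(S[:,0]+57)<25)&(abs(S[:,1]+78)<25)&(z>60)
print("dark finger z pct",np.percentile(z[dark],[0,2,10,50]) if dark.any() else None)
E
python3 m.py
```

```text
clock: 4.95
tcp_pos: [0.5182, -0.2118, 0.0693]
orientation: [-0.0, 0.991, 0.134, -0.0]
wrist_force: [1.2, -0.4, 1.8]
finger_gap: 0.0004
grip_force: 0.6
clock: 5.35
tcp_pos: [0.5183, -0.212, 0.0666]
orientation: [-0.0, 0.991, 0.134, -0.0]
wrist_force: [0.1, -1.3, 1.7]
finger_gap: 0.0002
grip_force: 0.9
trough -110 60 50.9
flange -110 20 146.2
trough -90 117 66.4
flange -90 134 89.7
trough -70 129 70.5
flange -70 64 93.5
trough -50 79 74.6
flange 50 20 119.1
flange 70 88 122.7
flange 90 92 127.0
dark finger z pct [104.30822254 111.64356707 138.53500542 162.09792925]
```

```bash

python3 -m handwheel '[[0,0,1,0,0],[0,0,2,0,0],[0,0,3,0,0],[0,0,3,0,0]]'; python3 -m handwheel '[[0,0,1,0,0],[0,0,2,0,0],[0,0,2,0,0]]';python3 m.py
```

```text
clock: 5.8
tcp_pos: [0.5184, -0.212, 0.0636]
orientation: [0.0, 0.991, 0.134, 0.0]
wrist_force: [0.3, -1.9, 2.3]
finger_gap: -0.0001
grip_force: 1.0
clock: 6.1
tcp_pos: [0.5185, -0.2121, 0.0632]
orientation: [0.0, 0.991, 0.135, 0.0]
wrist_force: [-2.2, -0.4, 10.8]
finger_gap: -0.0002
grip_force: 5.4
trough -110 59 51.0
flange -110 27 142.4
trough -90 123 62.1
flange -90 139 86.2
trough -70 127 67.5
flange -70 62 91.1
trough -50 78 72.3
flange 50 33 121.7
flange 70 93 126.1
flange 90 63 131.0
dark finger z pct [100.56284977 108.99240286 135.10507852 157.90101543]
```

The gate is at its right stop: slope is 0.25 and the force rose to 10.8 N. I'll lift clear and measure the true fingertip position by depth.

```bash

python3 -m handwheel '[[0,0,-40,0,0],[0,0,-90,0,0],[0,0,-100,0,0],[0,0,-100,0,0]]'
python3 - <<'E'
from h import *
from workcell import imaging
for n in("side","top"):
    c=imaging.read_camera(n);P=cloud(c);S=w2s(P);z=P[...,2]*1000
    m=(abs(S[...,0]+57)<60)&(abs(S[...,1]+78)<60)&(z>140)&(z<260)&(c["z_map"]>0)
    print(n,m.sum())
    if m.sum()>20:
        q=np.c_[S[m],z[m]]
        for lo in range(140,260,10):
            k=(q[:,2]>=lo)&(q[:,2]<lo+10)
            if k.sum()>3: print(lo,k.sum(),np.percentile(q[k],[3,50,97],axis=0).round(0).tolist())
    if n=="side": print("slopeflange",[np.median(z[(abs(S[...,0]+57)<20)&(abs(S[...,1]-y)<5)&(z>70)&(z<135)]).round(1) for y in(-95,-85,-75)])
    for g in([.6535,-.0918,.116],[.615,-.1034,.116]): b=ball(P,np.array(g));print(w2s(b[0]),b[0][2],b[1])
E
python3 -c "
from h import *
delta(-57,-77,150)"
```

```text
clock: 6.55
tcp_pos: [0.5195, -0.2122, 0.1637]
orientation: [0.001, 0.991, 0.135, 0.002]
wrist_force: [-0.4, -0.5, -0.3]
finger_gap: 0.0002
grip_force: 0.0
side 288
190 16 [[-67.0, -87.0, 191.0], [-66.0, -85.0, 196.0], [-63.0, -75.0, 200.0]]
200 30 [[-67.0, -93.0, 201.0], [-66.0, -85.0, 205.0], [-62.0, -72.0, 209.0]]
210 24 [[-67.0, -88.0, 211.0], [-66.0, -84.0, 214.0], [-63.0, -72.0, 219.0]]
220 12 [[-67.0, -90.0, 220.0], [-67.0, -77.0, 224.0], [-63.0, -72.0, 228.0]]
230 38 [[-70.0, -108.0, 231.0], [-68.0, -89.0, 236.0], [-63.0, -65.0, 240.0]]
240 105 [[-69.0, -114.0, 241.0], [-60.0, -98.0, 245.0], [-51.0, -90.0, 249.0]]
250 63 [[-73.0, -123.0, 251.0], [-68.0, -95.0, 256.0], [-63.0, -66.0, 260.0]]
slopeflange [np.float64(83.6), np.float64(86.2), np.float64(88.9)]
[106.49078855   1.80798703] 0.11565455044601765 398
[66.38758689  0.91044707] 0.1172549480543161 479
top 35
230 4 [[-69.0, -64.0, 231.0], [-68.0, -55.0, 238.0], [-67.0, -52.0, 239.0]]
240 10 [[-68.0, -64.0, 241.0], [-65.0, -55.0, 243.0], [-60.0, -48.0, 249.0]]
250 15 [[-72.0, -65.0, 251.0], [-65.0, -47.0, 256.0], [-46.0, -42.0, 260.0]]
[107.46282032   0.94159108] 0.11555324694784279 177
[67.66221055  0.57668908] 0.11692519767045433 195
clock 6.65 at [-57.3 -78. ] 160.4 F [ 0.7  1.4 -1.2] -> shift [ 0.3 -1.  10.4] turn -0.002
```

The tips are 28 mm above the reported TCP (lowest finger points at 191 mm against 163), and the horizontal position agrees. The gate stays tipped and both balls still wait, at x 107 and 67 mm. I'll move over behind the rear ball.

```bash

python3 -m handwheel '[[210,-79,0,0,0],[210,-79,0,0,0],[210,-79,0,0,0],[210,-79,0,0,0],[210,-79,0,0,0],[210,-79,0,0,0],[210,-79,30,0,0],[210,-79,30,0,0]]'
cat > tip.py <<'E'
from h import *
from workcell import imaging,sensors
t=sensors.get_state()["tcp_pos"];ts=w2s(t)
c=imaging.read_camera("side");P=cloud(c);S=w2s(P);z=P[...,2]*1000
m=(abs(S[...,0]-ts[0])<16)&(abs(S[...,1]-ts[1])<20)&(z>t[2]*1000-10)&(z<t[2]*1000+90)&(c["color"].max(-1)<70)
q=np.c_[S[m],z[m]];print("tcp",ts.round(1),t[2].round(4),"n",m.sum())
if m.sum(): print(np.percentile(q,[0,5,20,50,97],axis=0).round(0).tolist())
for g in([.6535,-.0918,.116],[.615,-.1034,.116]): b=ball(P,np.array(g));print(w2s(b[0]).round(1),b[0][2].round(4),b[1])
E
python3 tip.py;python3 -c "
from h import *
delta(150,1,83)"
```

```text
clock: 7.45
tcp_pos: [0.6955, -0.0792, 0.1252]
orientation: [-0.002, 0.991, 0.134, -0.005]
wrist_force: [-1.4, 0.2, -0.3]
finger_gap: 0.0001
grip_force: 0.0
tcp [149.6   1.4] 0.1252 n 225
[[136.0, -18.0, 154.0], [138.0, -15.0, 163.0], [138.0, -12.0, 173.0], [142.0, -9.0, 198.0], [157.0, 15.0, 213.0]]
[106.4   1.6] 0.1156 405
[66.5  0.9] 0.1172 476
clock 7.5 at [150.1   0.8] 127.5 F [ 0.8 -0.   0.1] -> shift [ 0.2 -0.  44.5] turn -0.003
```

The fingers stand at x 150, with their near face at x 138. That is 11 mm behind the rear ball, with the tip at about 155 mm. I'll lower to tip 111 mm.

```bash

python3 -m handwheel '[[0,0,20,0,0],[0,0,35,0,0],[0,0,42,0,0],[0,0,44,0,0],[0,0,44,0,0]]'
python3 tip.py;python3 -c "
from h import *
delta(150,1,83)"
```

```text
clock: 8.0
tcp_pos: [0.6996, -0.0803, 0.0883]
orientation: [0.0, 0.991, 0.134, 0.0]
wrist_force: [0.3, 0.1, 0.5]
finger_gap: -0.0001
grip_force: 0.0
tcp [153.2  -0.8] 0.0883 n 192
[[139.0, -20.0, 119.0], [140.0, -17.0, 126.0], [141.0, -14.0, 137.0], [145.0, -11.0, 162.0], [161.0, 13.0, 176.0]]
[106.4   1.8] 0.1156 397
[66.3  0.9] 0.1171 485
clock 8.05 at [153.6  -0.9] 88.7 F [-0.7 -0.1 -0.4] -> shift [-3.6 -1.8  5.7] turn -0.003
```

```bash

python3 -m handwheel '[[-2,-2,4,0,0],[-4,-2,6,0,0],[-8,-2,6,0,0],[-13,-2,6,0,0],[-18,-2,6,0,0],[-23,-2,6,0,0],[-28,-2,6,0,0],[-28,-2,6,0,0]]'
python3 tip.py
```

```text
clock: 8.85
tcp_pos: [0.6714, -0.0857, 0.0819]
orientation: [0.0, 0.991, 0.134, -0.0]
wrist_force: [-0.2, -0.3, -0.1]
finger_gap: -0.0
grip_force: 0.0
tcp [124.6   1.6] 0.0819 n 253
[[109.0, -18.0, 94.0], [112.0, -16.0, 96.0], [113.0, -12.0, 101.0], [118.0, -9.0, 140.0], [132.0, 13.0, 168.0]]
[102.7  -1.8] 0.1145 316
[64.1 -2.9] 0.1156 358
```

```bash
sed -i 's/^for g in.*$/for dx in (31,71):\n    g=np.r_[s2w(ts[0]-dx,1),.117];b=ball(P,g);b=ball(P,b[0]);print(w2s(b[0]).round(1),b[0][2].round(4),b[1])/' tip.py
python3 -m handwheel '[[-4,0,0,0,0],[-8,0,0,0,0],[-12,0,0,0,0],[-16,0,0,0,0],[-19,0,0,0,0],[-19,0,0,0,0]]'
python3 tip.py; python3 -c "
from h import *
from workcell import imaging
cv2.imwrite('pics/p1.png',cv2.resize(imaging.read_camera('side')['color'][150:384,180:430],None,fx=2.4,fy=2.4))"
```

```text
clock: 9.5
tcp_pos: [0.6533, -0.0906, 0.0817]
orientation: [0.0, 0.991, 0.134, -0.0]
wrist_force: [-0.0, 0.7, 0.8]
finger_gap: -0.0001
grip_force: 0.0
tcp [105.8   1.7] 0.0817 n 233
[[91.0, -18.0, 94.0], [92.0, -16.0, 96.0], [94.0, -13.0, 98.0], [99.0, -9.0, 145.0], [119.0, 12.0, 169.0]]
[74.8  2.1] 0.1176 430
[34.8  2. ] 0.12 425
```

View pics/p1.png

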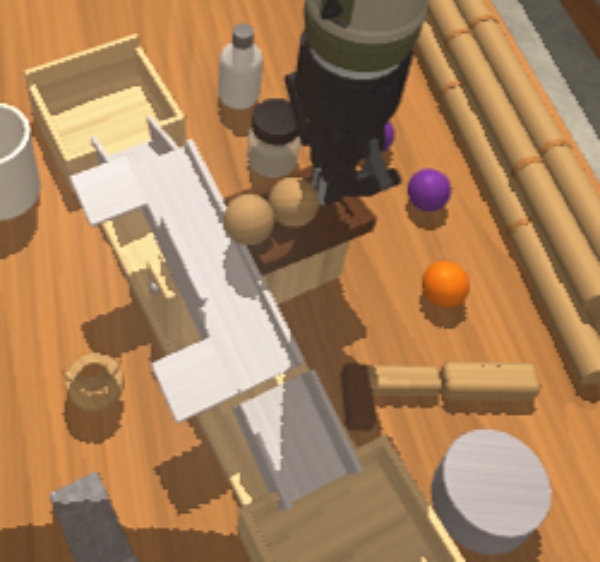

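The rear ball, at crop (295,203), is against the fingertips. The front ball, at (248,218), is at x 35, just before the lip, and the gate slopes right. I'll nudge the front one over.

```bash

python3 -m handwheel '[[-3,0,0,0,0],[-6,0,0,0,0],[-9,0,0,0,0],[-9,0,0,0,0],[-9,0,0,0,0],[-9,0,0,0,0],[-9,0,0,0,0],[-9,0,0,0,0]]'
python3 tip.py; cat > tray.py <<'E'
from h import *
from workcell import imaging
for n in("top","side"):
    c=imaging.read_camera(n);P=cloud(c);S=w2s(P);z=P[...,2]*1000
    m=((abs(S[...,0])<52)&(S[...,1]>-275)&(S[...,1]<-60)&(z>40)&(z<118)&(S[...,0]>-22)).astype(np.uint8)
    k,l,st,ce=cv2.connectedComponentsWithStats(m)
    for i in range(1,k):
        if st[i,4]>15: print(n,ce[i].round(),st[i,4],S[l==i].mean(0).round(0),z[l==i].max().round(0))
    m=(abs(S[...,0])<48)&(abs(S[...,1]+225)<46)&(z>25)
    print(n,"tray pts over 25mm",m.sum(),S[m].mean(0).round() if m.any() else "")
E
python3 tray.py
```

```text
clock: 10.4
tcp_pos: [0.6453, -0.0929, 0.0817]
orientation: [0.0, 0.991, 0.135, 0.0]
wrist_force: [-0.7, 0.4, -0.0]
finger_gap: 0.0
grip_force: 0.0
tcp [97.5  1.7] 0.0817 n 199
[[82.0, -18.0, 96.0], [85.0, -16.0, 97.0], [86.0, -13.0, 99.0], [91.0, -9.0, 151.0], [104.0, 11.0, 168.0]]
[66.5  2.3] 0.1177 447
[32.4  0.8] 0.1152 281
top [369. 166.] 123 [  -4. -177.] 69.0
top tray pts over 25mm 54 [  -6. -185.]
side [289. 297.] 614 [  6. -79.] 81.0
side [306. 323.] 885 [  13. -130.] 80.0
side [323. 374.] 408 [  -6. -215.] 60.0
side tray pts over 25mm 444 [  -6. -214.]
```

The front ball has rolled into the right tray. Now the rear one.

```bash

python3 -m handwheel '[[-5,0,0,0,0],[-10,0,0,0,0],[-15,0,0,0,0],[-20,0,0,0,0],[-25,0,0,0,0],[-29,0,0,0,0],[-32,0,0,0,0],[-32,0,0,0,0]]'
python3 tip.py;python3 tray.py
```

```text
clock: 11.35
tcp_pos: [0.6139, -0.1016, 0.0818]
orientation: [0.0, 0.991, 0.134, -0.0]
wrist_force: [-0.4, 0.7, 0.5]
finger_gap: -0.0001
grip_force: 0.0
tcp [65.   1.7] 0.0818 n 157
[[52.0, -18.0, 96.0], [52.0, -15.0, 99.0], [53.0, -12.0, 128.0], [58.0, -9.0, 156.0], [73.0, 13.0, 169.0]]
[33.3  2.4] 0.1201 423
[-3.3 -2.3] 0.1288 71
top [392. 159.] 123 [  -4. -254.] 57.0
top tray pts over 25mm 146 [  -4. -251.]
side [290. 297.] 612 [  6. -79.] 82.0
side [306. 323.] 871 [  13. -130.] 78.0
side tray pts over 25mm 16 [  -1. -181.]
```

```bash

python3 -m handwheel '[[-3,0,0,0,0],[-6,0,0,0,0],[-7,0,0,0,0],[-7,0,0,0,0],[-7,0,0,0,0],[-7,0,0,0,0],[-7,0,0,0,0],[-7,0,0,0,0]]'
python3 tip.py;python3 tray.py
```

```text
clock: 12.3
tcp_pos: [0.6077, -0.1033, 0.0817]
orientation: [0.0, 0.991, 0.134, 0.0]
wrist_force: [-0.2, 0.0, 0.2]
finger_gap: -0.0004
grip_force: 0.0
tcp [58.5  1.7] 0.0817 n 149
[[45.0, -18.0, 98.0], [46.0, -16.0, 100.0], [47.0, -13.0, 131.0], [51.0, -10.0, 157.0], [66.0, 13.0, 170.0]]
[31.9 -0. ] 0.1156 272
[-17.  -1.] 0.1192 144
top [392. 159.] 122 [  -3. -255.] 57.0
top [376. 164.] 126 [  -4. -203.] 61.0
top tray pts over 25mm 284 [  -4. -227.]
side [290. 297.] 608 [  6. -79.] 83.0
side [306. 323.] 893 [  13. -130.] 79.0
side [323. 374.] 388 [  -6. -215.] 59.0
side tray pts over 25mm 429 [  -6. -214.]
```

Both balls are now in the right tray. I'll raise the arm clear, let things settle and check.

```bash

python3 -m handwheel '[[2,0,0,0,0],[2,0,-30,0,0],[2,0,-70,0,0],[2,0,-110,0,0],[2,0,-110,0,0],[2,0,-110,0,0],[2,0,-110,0,0],[2,0,-110,0,0]]'
python3 -m handwheel '[[0,0,0,0,0],[0,0,0,0,0],[0,0,0,0,0],[0,0,0,0,0],[0,0,0,0,0],[0,0,0,0,0],[0,0,0,0,0],[0,0,0,0,0]]'
python3 tray.py;python3 m.py; python3 tray.py|grep top;python3 -c "
from h import *
from workcell import imaging
cv2.imwrite('pics/e1.png',cv2.resize(imaging.read_camera('top')['color'][90:250,200:420],None,fx=3,fy=3))"
```

```text
clock: 13.25
tcp_pos: [0.6086, -0.1025, 0.1899]
orientation: [-0.001, 0.991, 0.134, -0.001]
wrist_force: [0.6, 0.9, 0.5]
finger_gap: 0.0001
grip_force: 0.0
clock: 14.05
tcp_pos: [0.6095, -0.1028, 0.1918]
orientation: [0.0, 0.991, 0.135, 0.0]
wrist_force: [-0.3, 0.2, -0.4]
finger_gap: 0.0005
grip_force: 0.0
top [393. 159.] 115 [  -4. -256.] 57.0
top tray pts over 25mm 118 [  -5. -254.]
side [290. 297.] 607 [  6. -79.] 82.0
side [306. 323.] 879 [  13. -129.] 79.0
side [323. 374.] 387 [  -6. -215.] 58.0
side tray pts over 25mm 426 [  -6. -214.]
trough -110 56 50.9
flange -110 17 80.7
trough -90 142 62.3
flange -90 182 85.0
trough -70 132 67.5
flange -70 174 90.2
trough -50 126 72.3
trough -30 125 77.5
trough -10 103 82.8
flange -10 64 89.1
trough 10 99 87.7
flange 10 48 90.1
trough 30 95 93.1
trough 50 104 98.4
flange 50 85 121.3
trough 70 102 103.5
flange 70 143 126.1
trough 90 103 108.5
flange 90 110 130.8
dark finger z pct None
top [393. 159.] 113 [  -4. -255.] 59.0
top tray pts over 25mm 120 [  -5. -254.]
```

View pics/e1.png

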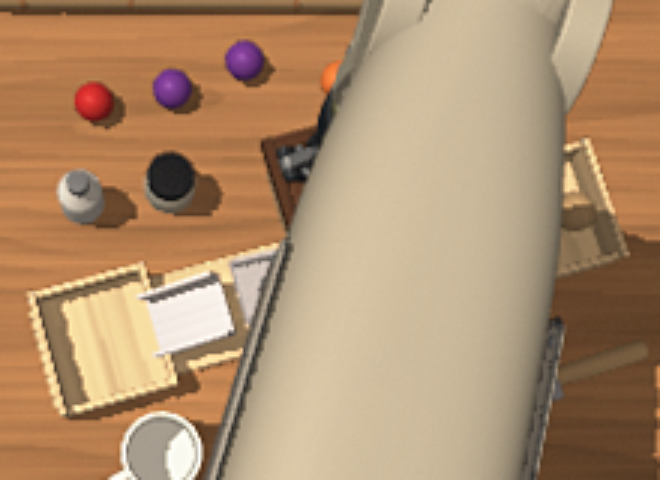

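The top view shows one ball in the right tray at crop (578,215), with the arm hiding the other. The side camera puts that one at y -215 mm with its top at 58 mm, so it lies on the tray floor, and it hasn't moved between readings. The gate slopes 0.25 to the right, the bystanders in view have not moved, and the robot is clear.

```bash
python3 -c "
from workcell import workorder
print(workorder.hand_in())"
```

```text
the job is handed in; nothing more can be done
None
```

I handed the job in at about 14.5 s with the gate at its right stop, both head blanks lying still in the right tray, no bystander seen to move (the arm hid some in the last picture), and the robot clear; the hand-in gave no verdict back.

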